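# Clamp a bottle for a stuck cap

## Task

Lay the slim upright bottle on its side in the stand's two saddles, its base close to the end plate and its cap sticking out of the open end, and let go of it. Then press the black paddle of the spring-loaded clamp arm down until the arm is level, its pad bearing on the bottle, and finish while still holding it there, so that I can unscrew the stuck cap. Leave the other things where they are.

Things in the scene. Friction and masses are not known exactly. Their poses are not given: they have to be found in the camera images.
- bottle: slim round white bottle standing upright: body 60 mm diameter, 125 mm long, short shoulder, grey cap 32 mm diameter (133 to 150 mm up), 0.17 to 0.33 kg, centre of mass about 68 mm up. The jar and the cup are half as tall. Origin: centre of its base; z runs along it to the cap. Gripped 100 mm from the base, a gripper tilted 45 degrees clears the cap.
- bottle_cap (a point): centre of the outer face of the bottle's cap, 150 mm from the base along the bottle
- stand: cap-loosening stand fixed to the table; origin on the table, z up. Grey base plate, x -62 to 93, y -98 to 38 mm, 12 mm thick. The bottle is to lie along the stand's y at x = 0, its axis 70 mm above the table, cap to +y (the open end), base at y = -84 to -60 mm by the end plate (inner face y = -84 mm, 56 mm wide, 90 mm tall).
- seat (a point): point on the lying bottle's axis midway between the two rubber-lined V saddles (stand x 0, y -20 mm, 70 mm up). The saddles are at stand y = -55 and +15 mm, each 14 mm thick along y and 54 mm wide, and touch the bottle only low down (35 degrees either side of its lowest line), so fingers fit beside it.
- hinge (a point): hinge of the clamp arm, stand x 75, y -55 mm, 135 mm up, between two cheeks 149 mm tall. The arm runs from it to the stand's -x, above the base end of the bottle; 18 mm wide, 12 mm thick, 170 mm to the paddle's middle.
- clamp: the clamp arm; origin on the hinge, x along the arm towards the hinge (free end at -x), y along the hinge axis, z out of its top. Its spring holds it raised 0.90 rad above level on a stop; it goes to 0.15 rad below level. Spring 0.3 N m/rad, 0.18 N m at the raised stop: it flies up when let go. Held level on the bottle, the paddle pushes back with about 7 N.
- paddle (a point): black flat paddle at the arm's free end, 50 mm along the arm, 44 mm wide, 12 mm thick. Origin: centre of its top face, 170 mm from the hinge along the arm and 6 mm above the arm's centre line; x points along the arm to the hinge, z out of the top face. Raised: stand x -26 mm, 272 mm up; level: x -95 mm, top face 141 mm above the table.
- clamp_pad: round rubber pad, 26 mm diameter, on a sprung stem under the arm, 75 mm from the hinge; origin: centre of its lower face, 41 mm under the arm's centre line when free. Gives 12 mm (3 N, then 1 N per mm); with the arm level on the lying bottle it is pushed in 6 mm. Raised, it is about 55 mm above a lying bottle's top: slide the bottle in under it from the open end.
- jar: squat white screw-lid jar, 66 mm diameter, 75 mm tall, upright; origin under its centre. Bystander.
- cup: open white measuring cup, 60 mm across the rim, 55 mm tall; origin under its centre. Bystander.
- jug_tall: big yellow detergent jug with a loop handle, 85 x 150 mm, 245 mm tall, on the left; origin under its centre. Bystander.
- jug_side: big blue softener jug of the same shape, 85 x 150 mm, 245 mm tall, on the right; origin under its centre. Bystander.
- carton: cardboard detergent carton 70 x 140 mm, 190 mm tall, on the right; origin under its centre. Bystander.
- brush: cleaning brush lying flat near the robot, handle to its own -x; origin under it. Bystander.
- peg_tray: grey tray of wooden pegs 130 x 180 mm, 50 mm tall, on the left; origin under its centre. Bystander.

How it is judged (in metres and radians):
On the way:
1. the bottle lies in the saddles, let go, with the clamp arm still up (angle between the z axis of bottle and the y axis of stand, either way round below 0.12 rad and x of bottle in the frame of stand between -0.01 and 0.01 m and z of bottle in the frame of stand between 0.061 and 0.08 m and y of bottle in the frame of stand between -0.09 and -0.058 m and y of bottle_cap in the frame of stand above 0.05 m and contact force between the fingers and bottle below 0.3 N and height (world z) of paddle above 0.22 m), for 0.2 s.
At the end, for the whole second after the job is handed in: Bottle in both saddles within 10 mm sideways and 0.12 rad, base at most 25 mm from the end plate, cap out of the open end, fingers off it; the fingers hold the paddle pressed (over 1 N), arm level within 10 mm at the paddle, pad on the bottle with over 2 N; other things moved under 30 mm (angle between the z axis of bottle and the y axis of stand, either way round below 0.12 rad and x of bottle in the frame of stand between -0.01 and 0.01 m and z of bottle in the frame of stand between 0.061 and 0.08 m and y of bottle in the frame of stand between -0.09 and -0.058 m and y of bottle_cap in the frame of stand above 0.05 m and contact force between the fingers and bottle below 0.3 N and height (world z) of paddle between 0.131 and 0.151 m and contact force between clamp_pad and bottle above 2 N and contact force between the fingers and clamp above 1 N and linear speed of bottle below 0.03 m/s); the arm keeps its last pose, push and grip.
It fails at once if another thing is moved by more than 30 mm (distance of any of jar, cup, jug_tall, jug_side, carton, brush, peg_tray from where it was at the start of the episode above 0.03 m).
It also fails if it takes over 56 s, if anything falls off the work surface, if the arm or the gripper's body presses on something with over 40 N, if the wrist force passes 120 N, or if a joint passes its speed limit or range.

## Robot

A 6-joint arm with a two-finger parallel gripper is mounted at the origin on the work surface. World frame = base frame: x ahead of the robot, y to its left, z up, the work surface at z = 0. Lengths are in mm, angles in rad, forces in N, time in s.
With the tool pointing down it reaches from about 350 to 725 mm from the base axis. Payload 6 kg.
Tool frame: the origin (TCP) lies at the very end of the fingers, on their centre line; the grasp point (between the pads) lies 19 mm behind it (robot.pinch_z is the z of the grasp point in the tool frame, in mm); z points along the fingers, y is the line along which they close (so a half turn about z gives the same grasp; the last joint's range is limited). The gripper opens to 85 mm and grips with 20 to 120 N. Pads are 22 mm wide; open, the fingers measure 114 mm over their backs; the gripper's body (76 mm by 85 mm) begins 54 mm behind the grasp point. The pads swing forward as they close: fully open they stand 13 mm farther back than shut.
Start: joints at [1.661, 0.04, 0.085, 0, -1.615, -0.334], TCP at [144.81, 582.24, 231.261] pointing down, gripper open.
Joint ranges: [-2.56, 2.56], [-1.29, 2.01], [-1.08, 1.49], [-3.29, 1.98], [-2.81, -0.18], [-2.99, 2.99]. Speed limits (rad/s): [2.57, 2.57, 3.01, 3.14, 3.14, 3.14].

## Interface

Orientations are given as a unit quaternion [w, x, y, z].
In Python, from bench import robot, camrig gives the robot as it stands (robot), with the cameras (camrig).
- The arm moves only by the shell command python3 inch.py [FORCE], which reads ROWS from standard input. ROWS is a JSON list that holds a single list of rows (three levels of brackets), with 1 to 20 rows, each of 7 numbers: dx, dy, dz in mm, then a rotation vector rx, ry, rz in rad, then the finger opening in mm; each row shifts and turns the commanded pose from where the row before left it, along the tool's axes as they then stand; what a row does not reach is not made up. A row lasts 1/8 s, in which the tool goes at most 62.5 mm and 0.188 rad, less where a joint would pass 70% of its speed; a pose out of reach is approached as far as the arm can. The fingers move at their own pace and stop on an object; FORCE is the grip in N (left out, the last holds). Time passes only in rows, so rows that do not move let the fingers close. It prints the time, the measured TCP pose, the force, the opening and the grip force at its end. Input that does not fit is refused with a message, and nothing moves.
- robot.get_obs(): the state, without advancing time (a new reading comes with each control period).
- camrig.camera(name): name is "side" or "top" or "wrist"; returns the picture (400x640x3 uint8, red, green, blue); there is no depth.
- camrig.camera_params(name): a dict with "fx", "fy", "cx", "cy" (pixels), "rvec" (rotation vector, rad) and "tvec" (3), from world to camera coordinates, as OpenCV has them. Camera axes: x right, y down, z forward; pixel columns grow to the right and rows downward; lengths in mm; the calibration is good to about 2 mm. A picture is of the moment at which its call begins: read the wrist's pose just before it. camera_params takes no time and is no camera call; for the wrist camera it gives the pose at the moment of the call.
- robot.sign_off(): hands the job in; it is judged then, once.
The state is a dict: "clock": time; "joint_positions": joint angles; "joint_vel": joint speeds; "joint_efforts": joint torques, N m; "ee_pos": TCP position; "eef_rot": TCP orientation; "wrist_force": force on the tool from outside, world axes, zero at the start; "ft_torque": the same for the moment, N m; "finger_gap": finger opening in mm; "finger_force": force on a finger pad.
Only numpy, scipy, OpenCV 4.12 (cv2) and the standard library are available. Lean on these libraries where they do the work, as an engineer would, in place of code of your own. Each camera call takes 0.05 s, during which the arm holds its last target. There are 200 camera calls.

## Working session

There is one attempt and no reset: what is moved stays moved. The work goes in short steps, Python scripts to look and compute and a shell command to move; the robot and the scene stay as the last step left them, time stands still between calls to the robot, and variables do not carry over. Pictures are saved under pics/ and viewed, at most 10 in all, crops included, and the job is handed in when it is done.

```bash
mkdir -p pics; ls; python3 - <<'E'
from bench import robot, camrig
import cv2
for n in("side","top"):
    cv2.imwrite(f"pics/{n}0.png",camrig.camera(n)[:,:,::-1]); print(n,camrig.camera_params(n))
print(robot.get_obs(),robot.pinch_z)
E
```

```text
bench.py
inch.py
pics
side {'fx': 400.8202201428648, 'fy': 400.8202201428648, 'cx': 320.4536760962735, 'cy': 203.09553411842057, 'rvec': array([ 2.2639433 , -0.60916737,  0.26153513]), 'tvec': array([-438.33808407,  342.31035813, 1129.8208683 ])}
top {'fx': 371.48156251637096, 'fy': 371.48156251637096, 'cx': 319.55274351977494, 'cy': 204.14756166473762, 'rvec': array([ 2.1948365 , -2.13668254,  0.0846961 ]), 'tvec': array([  41.3457191 ,  534.52748843, 1314.68990086])}
{'clock': 0.1, 'joint_positions': array([ 1.66071198e+00,  4.07774012e-02,  8.38987389e-02, -3.93272189e-04,
       -1.61551419e+00, -3.33694690e-01]), 'joint_vel': array([-1.34626050e-03, -2.11257808e-03,  2.07839340e-03,  8.99385141e-04,
       -2.09464048e-03, -1.62838787e-05]), 'joint_efforts': array([-4.61331612e-03, -3.69344723e+01,  3.48276150e+01,  6.95170194e+00,
       -4.51985135e-03,  2.87958073e-06]), 'ee_pos': array([144.68935301, 581.98279191, 230.3605701 ]), 'eef_rot': array([ 8.21724004e-04,  9.92581380e-01, -1.21579310e-01, -2.42412023e-05]), 'wrist_force': array([ 0.35837142, -0.3179164 ,  0.33716707]), 'ft_torque': array([ 0.01529079,  0.00967783, -0.00582567]), 'finger_force': 0.0, 'finger_gap': 85.344507402893} -18.700000000000003
```

View pics/side0.png

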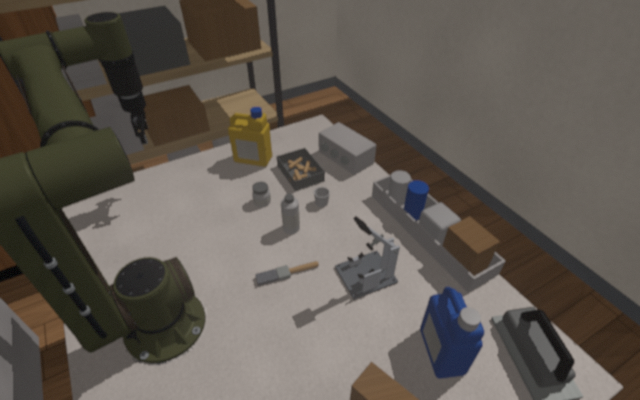

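View pics/top0.png

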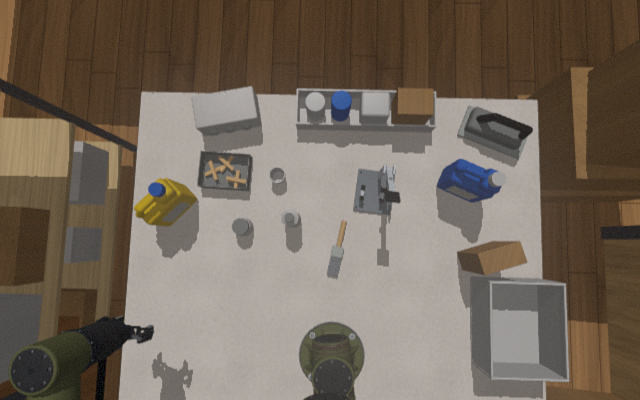

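The side view shows the bottle at (290,213) and the stand at (365,270). In the top view the bottle is at (291,218), the stand at (373,192) and the paddle near (392,196). I'll enlarge both.

```bash
cat > h.py <<'E'
from bench import robot, camrig
import cv2, numpy as np
from scipy.spatial.transform import Rotation as R
def cam(n):
    p=camrig.camera_params(n); M=cv2.Rodrigues(np.array(p['rvec']))[0]; return p,M,np.array(p['tvec'])
def ray(n,uv):
    p,M,t=cam(n); d=M.T@np.array([(uv[0]-p['cx'])/p['fx'],(uv[1]-p['cy'])/p['fy'],1]); return -M.T@t,d
def onz(n,uv,z):
    o,d=ray(n,uv); return o+d*(z-o[2])/d[2]
def tri(a,b):
    (o1,d1),(o2,d2)=ray("top",a),ray("side",b)
    s=np.linalg.lstsq(np.c_[d1,-d2],o2-o1,rcond=None)[0]; p,q=o1+s[0]*d1,o2+s[1]*d2
    return (p+q)/2,np.linalg.norm(p-q)
def pix(n,X):
    p,M,t=cam(n); c=M@np.array(X,float)+t; return np.array([p['fx']*c[0]/c[2]+p['cx'],p['fy']*c[1]/c[2]+p['cy']])
E
python3 - <<'E'
import cv2
a=cv2.imread("pics/top0.png")[150:240,340:420]; cv2.imwrite("pics/topc.png",cv2.resize(a,None,fx=6.5,fy=6.5,interpolation=cv2.INTER_CUBIC))
b=cv2.imread("pics/side0.png")[180:310,245:415]; cv2.imwrite("pics/sidec.png",cv2.resize(b,None,fx=4.6,fy=4.6,interpolation=cv2.INTER_CUBIC))
E
```

```text
(no output)
```

View pics/topc.png

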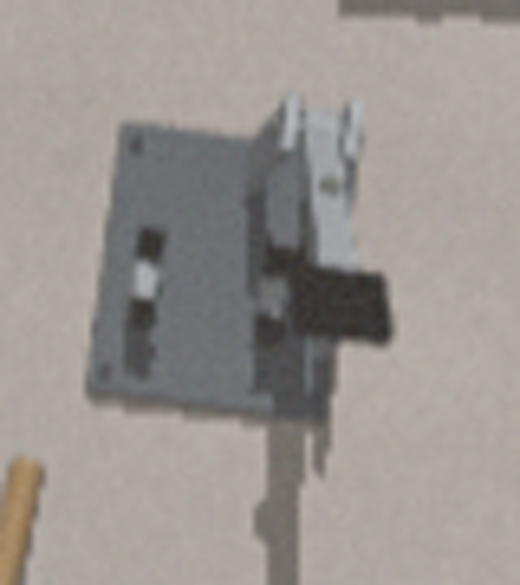

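View pics/sidec.png

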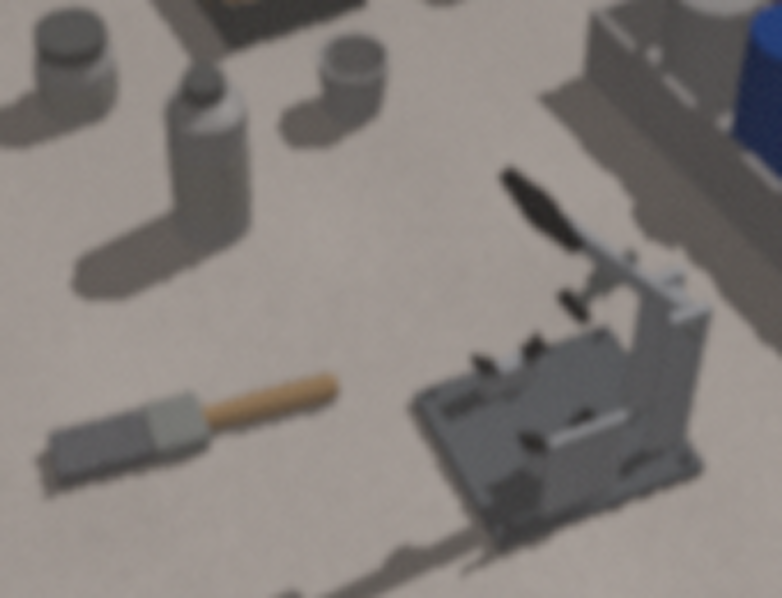

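The top crop shows the stand's plate corners at (122,125), (90,393) and (325,420), with its open end to the left. The cheeks are at top right and the paddle at (345,305). The side crop shows the bottle cap at (205,72) and its base near (212,232). The paddle end is at about (510,175) and the pad at (573,303).

```bash
cat >> h.py <<'E'
E
python3 - <<'E'
from h import *
f=lambda u,v:(u/6.5+340-.4,v/6.5+150-.4)
g=lambda u,v:(u/4.6+245-.4,v/4.6+180-.4)
W=[onz("top",f(122,125),12),onz("top",f(90,390),12),onz("top",f(325,420),12)]
W+= [onz("side",g(415,397),12),onz("side",g(492,540),12),onz("side",g(602,333),12)]
L=np.array([[93,38],[-62,38],[-62,-98],[-62,38],[-62,-98],[93,38]],float)
W=np.array(W)[:,:2]; print(W.round(1))
Lc,Wc=L-L.mean(0),W-W.mean(0)
U,S,Vt=np.linalg.svd(Lc.T@Wc); Rm=(U@Vt).T
o=W.mean(0)-Rm@L.mean(0); print("stand",o,np.arctan2(Rm[1,0],Rm[0,0]),"res",(W-(L@Rm.T+o)).round(1).tolist())
def st(x,y,z): return np.r_[Rm@[x,y]+o,z]
for nm,X in dict(paddle=(-26,-55,272),sad1=(0,15,38),hinge=(75,-55,135)).items():
    w=st(*X); print(nm,w, (pix("top",w)-[340,150])*6.5,(pix("side",w)-[245,180])*4.6)
im=cv2.imread("pics/top0.png")[200:235,270:310]; cv2.imwrite("pics/b.png",cv2.resize(im,None,fx=14,fy=14,interpolation=cv2.INTER_CUBIC))
print("cap side z150",onz("side",g(205,68),150), "base side front bottom",onz("side",g(212,240),0))
E
```

```text
[[ 668.4  -83. ]
 [ 517.8  -67.8]
 [ 504.5 -198.9]
 [ 517.1  -72.4]
 [ 499.9 -194.6]
 [ 661.2  -90.7]]
stand [ 572.62419564 -111.86969378] -0.12104923273474445 res [[-1.1, 2.4], [2.1, -1.1], [5.2, 2.7], [1.4, -5.8], [0.6, 7.1], [-8.3, -5.4]]
paddle [ 540.1729905  -163.32763082  272.        ] [343.92175689 298.1248696 ] [544.15518647 205.07841482]
sad1 [574.43550307 -96.97945653  38.        ] [146.08519403 282.51683049] [504.99292735 362.5919116 ]
hinge [ 640.43392133 -175.5237675   135.        ] [320.83096921 135.40290315] [670.89146785 309.11288774]
cap side z150 [482.08824536 160.09491964 150.        ] base side front bottom [467.37271024 137.30518398   0.        ]
```

View pics/b.png

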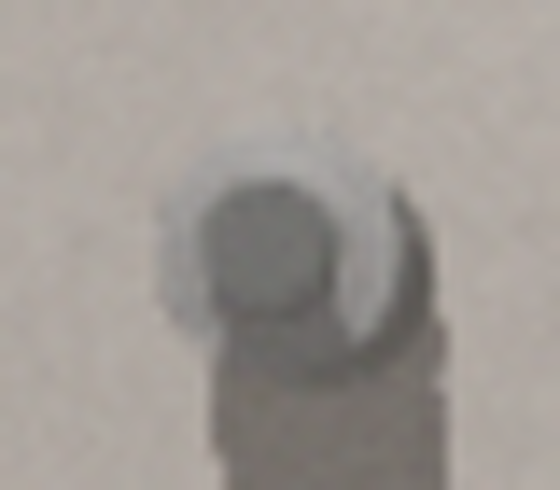

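Cap top centre in the top view is at crop (265,247), which is pixel (288.9,217.6). The stand fit agrees with the saddle and paddle seen in both views.

```bash
python3 - <<'E'
from h import *
f=lambda u,v:(u/6.5+340-.4,v/6.5+150-.4)
g=lambda u,v:(u/4.6+245-.4,v/4.6+180-.4)
t=(265/14+270-.5,247/14+200-.5)
print("cap",onz("top",t,150),tri(t,g(205,72)))
# saddle near: ends of rubber (top edge ~z52) in top view, lining
a,b=onz("top",f(152,232),52),onz("top",f(140,328),52); print("saddle",a,b,np.linalg.norm(a-b),(a+b)/2,np.arctan2((a-b)[1],(a-b)[0]))
# shape-mask of plate: grey darker than table
im=cv2.imread("pics/top0.png"); 
for z,n in((55,"cup"),(75,"jar")):
    print(n,onz("top",{"cup":(277,175),"jar":(242,227)}[n],z))
# edge of plate, left side from top crop
a,b=onz("top",f(122,125),12),onz("top",f(92,380),12);print("left edge yaw",np.arctan2((a-b)[1],(a-b)[0]),np.linalg.norm(a-b))
E
```

```text
cap [476.29454935 153.96152922 150.        ] (array([477.28651265, 153.06521116, 153.76296966]), np.float64(2.62345209790904))
saddle [601.90648182 -96.91876018  52.        ] [549.07467941 -91.28053079  52.        ] 53.1318075736031 [575.49058062 -94.09964549  52.        ] -0.10631795966504616
cup [630.66164289 209.48696675  55.        ]
jar [442.0680629  321.21311071  75.        ]
left edge yaw -0.09756757584848808 145.6325455660165
```

```bash
echo '[[[37, 35, 0, 0, 0, 0, 85], [37, 35, 0, 0, 0, 0, 85], [37, 35, 0, 0, 0, 0, 85], [37, 35, 0, 0, 0, 0, 85], [37, 35, 0, 0, 0, 0, 85], [37, 35, 0, 0, 0, 0, 85], [37, 35, 0, 0, 0, 0, 85], [37, 35, 0, 0, 0, 0, 85], [37, 35, 0, 0, 0, 0, 85], [37, 35, 0, 0, 0, 0, 85], [37, 35, 0, 0, 0, 0, 85], [37, 35, 0, 0, 0, 0, 85]]]' | python3 inch.py 70 | tail -3; echo '[[[0, 0, 0, 0, 0, 0.166, 85], [0, 0, 0, 0, 0, 0.166, 85], [0, 0, 0, 0, 0, 0.166, 85], [0, 0, 0, 0, 0, 0.166, 85], [0, 0, 0, 0, 0, 0.166, 85], [0, 0, 0, 0, 0, 0.166, 85], [0, 0, 0, 0, 0, 0.166, 85], [0, 0, 0, 0, 0, 0.166, 85], [0, 0, 0, 0, -0.157, 0, 85], [0, 0, 0, 0, -0.157, 0, 85], [0, 0, 0, 0, -0.157, 0, 85], [0, 0, 0, 0, -0.157, 0, 85], [0, 0, 0, 0, -0.157, 0, 85], [0, 0, 0, 0, 0, 0, 85]]]' | python3 inch.py | tail -3
cat >> h.py <<'E'
def pose():
    o=robot.get_obs(); w,x,y,z=o['eef_rot']; return o,np.array(o['ee_pos']),R.from_quat([x,y,z,w])
def need(pinch=None,tcp=None,rot=None):
    """tool-axes shift and rotvec to a target, given as grasp point or tcp"""
    o,p,r=pose(); rt=rot or r
    if tcp is None: tcp=np.array(pinch)-rt.apply([0,0,robot.pinch_z])
    return r.inv().apply(tcp-p).round(1),(r.inv()*rt).as_rotvec().round(3)
def orient(psi,tilt):
    "psi yaw of tool x, tilt about tool y"
    return R.from_euler('z',psi)*R.from_euler('x',np.pi)*R.from_euler('y',tilt)
E
python3 - <<'E'
from h import *
o,p,r=pose(); print(p,r.as_matrix().round(3),o['joint_positions'].round(2),o['clock'])
d=orient(-np.pi/2,-np.pi/4); print(d.as_matrix().round(2)); b=np.array([476.8,153.5,100])
print("pre",need(pinch=b-120*d.as_matrix()[:,2],rot=d)); cv2.imwrite("pics/w1.png",camrig.camera("wrist")[:,:,::-1])
E
```

```text
wrist_force: [1.3, 1.5, 0.5]
finger_gap: 84.9
finger_force: 0.0
wrist_force: [-0.2, -0.7, -0.2]
finger_gap: 84.8
finger_force: 0.0
[474.31796352  65.23242672 229.12957707] [[-0.008 -1.     0.001]
 [-0.706  0.007  0.708]
 [-0.708  0.005 -0.706]] [-0.09 -0.19 -0.07 -0.79 -1.72 -0.03] 3.35
[[ 0.   -1.   -0.  ]
 [-0.71 -0.    0.71]
 [-0.71  0.   -0.71]]
pre (array([28.9, -2.6, 52.4]), array([-0.001,  0.001, -0.008]))
```

```bash
echo '[[[15, -1, 26, 0, 0, 0, 85], [14, -1, 26, 0, 0, 0, 85], [0, 0, 0, 0, 0, 0, 85], [0, 0, 0, 0, 0, 0, 85]]]' | python3 inch.py | tail -1; python3 - <<'E'
from h import *
for z,n in ((150,"cap"),(0,"base"),(100,"grip")): print(n,pix("wrist",[476.8,153.5,z]))
cv2.imwrite("pics/w2.png",camrig.camera("wrist")[:,:,::-1]); print(pose()[1],need(pinch=[476.8,153.5,100]))
E
```

```text
finger_force: 0.0
cap [324.7905301  250.96183492]
base [325.01777284 107.01911191]
grip [324.88015823 194.18854872]
[476.80054666  83.89356216 175.88649891] (array([  4.2,   0.2, 121.6]), array([0., 0., 0.]))
```

View pics/w2.png

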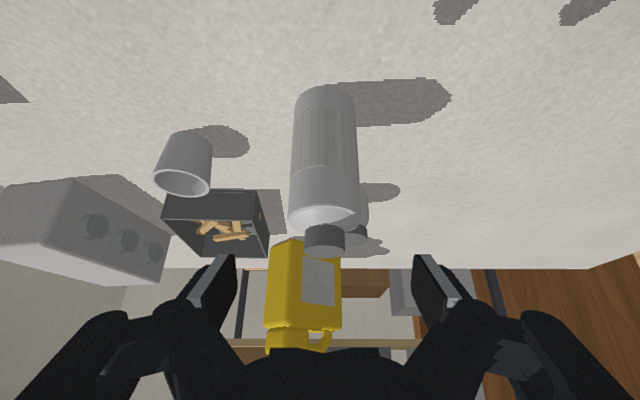

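The wrist view shows the bottle centred at column 325, with the cap at about (325,245) and the base near (325,100). That matches the predicted points, so I'm going in.

```bash
echo '[[[1, 0, 30, 0, 0, 0, 85], [1, 0, 30, 0, 0, 0, 85], [1, 0, 30, 0, 0, 0, 85], [1, 0, 20, 0, 0, 0, 85], [0, 0, 11, 0, 0, 0, 85], [0, 0, 0, 0, 0, 0, 85], [0, 0, 0, 0, 0, 0, 40], [0, 0, 0, 0, 0, 0, 40], [0, 0, 0, 0, 0, 0, 40], [0, 0, 0, 0, 0, 0, 40], [0, 0, 0, 0, 0, 0, 40], [0, 0, 0, 0, 0, 0, 40]]]' | python3 inch.py 80; python3 - <<'E'
from h import *
print(need(pinch=[476.8,153.5,100]))
E
```

```text
clock: 5.45
ee_pos: [477.1, 166.1, 86.9]
eef_rot: [0.271, -0.653, 0.653, 0.27]
wrist_force: [0.2, -1.3, 6.1]
finger_gap: 58.4
finger_force: 85.8
(array([-0.3,  0.3,  0.6]), array([0., 0., 0.]))
```

```bash
echo '[[[-10, 0, -10, 0, 0, 0, 40], [-25, 0, -25, 0, 0, 0, 40], [-25, 0, -25, 0, 0, 0, 40], [-20, 0, -20, 0, 0, 0, 40], [0, 0, 0, 0, 0.1, 0, 40], [0, 0, 0, 0, 0.157, 0, 40], [0, 0, 0, 0, 0.157, 0, 40], [0, 0, 0, 0, 0.157, 0, 40], [0, 0, 0, 0, 0.157, 0, 40], [0, 0, 0, 0, 0.157, 0, 40], [0, 0, 0, 0, 0.157, 0, 40], [0, 0, 0, 0, 0.157, 0, 40], [0, 0, 0, 0, 0.157, 0, 40], [0, 0, 0, 0, 0.157, 0, 40], [0, 0, 0, 0, 0.11, 0.05, 40], [0, 0, 0, 0, 0, 0.04, 40], [0, 0, 0, 0, 0, 0, 40]]]' | python3 inch.py; python3 - <<'E'
from h import *
print(pose()[2].as_matrix().round(3),pose()[0]['joint_positions'].round(2))
cv2.imwrite("pics/w3.png",camrig.camera("wrist")[:,:,::-1])
s=cv2.imread("pics/w3.png"); a=camrig.camera("side")[130:310,210:420,::-1]
cv2.imwrite("pics/c3.png",np.hstack([cv2.resize(a,(467,400),interpolation=cv2.INTER_CUBIC),cv2.resize(s,(330,206)) if 0 else cv2.copyMakeBorder(cv2.resize(s,(330,206)),0,194,0,0,0)]))
P=np.array([573.5+.11*163,-110.5+.994*163,105]); print(need(pinch=P,rot=orient(-np.pi/2-.11,np.pi/4)))
E
```

```text
clock: 7.58
ee_pos: [476.3, 166.8, 198.4]
eef_rot: [-0.276, -0.616, 0.675, -0.299]
wrist_force: [1.1, 0.7, -1.5]
finger_gap: 58.1
finger_force: 85.9
[[-0.09  -0.996 -0.004]
 [-0.666  0.063 -0.743]
 [ 0.74  -0.065 -0.669]] [ 1.01  0.17 -0.19  0.43 -1.93 -1.1 ]
(array([  -4.1, -114.2,  166.6]), array([-0.079, -0.048, -0.015]))
```

View pics/c3.png

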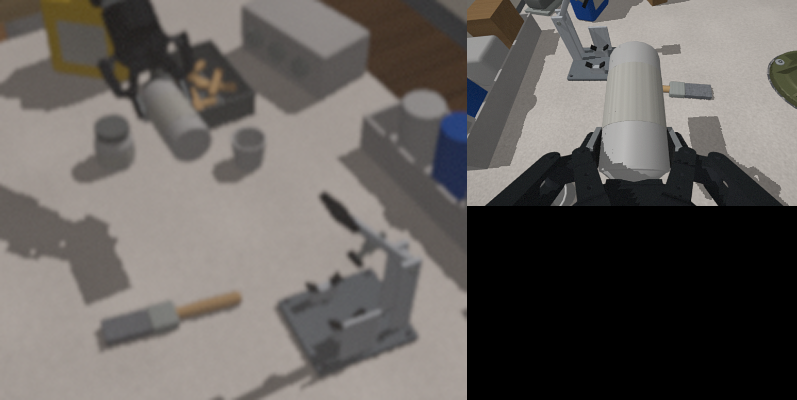

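The bottle is held lying with its base towards the stand, and the arm is still raised. Moving to the pre-place pose at the open end.

```bash
echo '[[[0, 0, 0, -0.08, -0.05, -0.015, 40], [-1, -28, 40, 0, 0, 0, 40], [-1, -28, 40, 0, 0, 0, 40], [-1, -28, 40, 0, 0, 0, 40], [-1, -28, 40, 0, 0, 0, 40], [0, 0, 0, 0, 0, 0, 40], [0, 0, 0, 0, 0, 0, 40]]]' | python3 inch.py; python3 - <<'E'
from h import *
cv2.imwrite("pics/w4.png",camrig.camera("wrist")[:,:,::-1])
P=np.array([573.5+.11*163,-110.5+.994*163,105]); print(need(pinch=P,rot=orient(-np.pi/2-.11,np.pi/4)))
r=pose()[2]; pi=pose()[1]+r.apply([0,0,-18.7]); print("pinch",pi, r.as_matrix().round(3))
c,s=np.cos(.11),np.sin(.11); st=lambda x,y,z:(573.5+c*x+s*y,-110.5-s*x+c*y,z)
for n,X in dict(c1=(93,38,12),c2=(-62,38,12),sadL=(-27,15,52),sadR=(27,15,52),paddle=(-26,-55,272),cheektop=(75,-55,149)).items(): print(n,pix("wrist",st(*X)).round(0))
d=np.array([s,c,0]); print("base",pix("wrist",pi-100*d))
E
```

```text
clock: 8.55
ee_pos: [575.7, 44.6, 83.5]
eef_rot: [-0.285, -0.616, 0.689, -0.255]
wrist_force: [0.4, -0.6, -1.9]
finger_gap: 58.4
finger_force: 86.5
(array([  9.3, -14.8,  -1.9]), array([-0.   ,  0.002, -0.001]))
pinch [577.27689773  58.29468173  97.0928531 ] [[-0.079 -0.994 -0.077]
 [-0.704  0.11  -0.701]
 [ 0.706 -0.001 -0.709]]
c1 [208. 157.]
c2 [376. 156.]
sadL [340. 106.]
sadR [275. 106.]
paddle [ 364. -612.]
cheektop [189. -81.]
base [325.34956639 115.12681016]
```

View pics/w4.png

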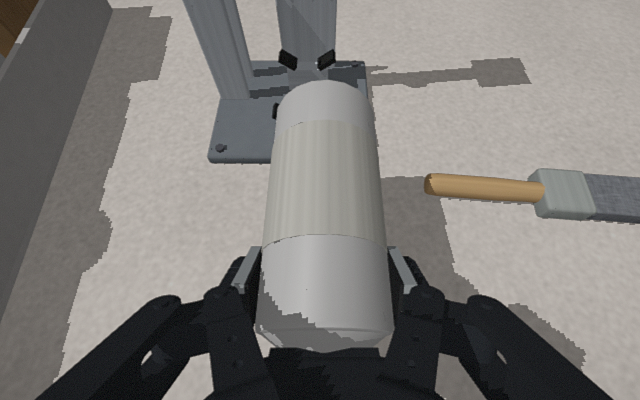

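Plate corner is at (209,158) against a prediction of (208,157). The rear-saddle tips are at (288,60) and (326,60), and the bottle's base rim tops out at (322,82). I'll check yaw and droop numerically.

```bash
python3 - <<'E'
from h import *
r=pose()[2]; pi=pose()[1]+r.apply([0,0,-18.7])
for o in ((573.5,-110.5,.11),(573.5,-110.5,.1),(573.5,-110.5,.12)):
    c,s=np.cos(o[2]),np.sin(o[2]); st=lambda x,y,z:(o[0]+c*x+s*y,o[1]-s*x+c*y,z)
    print(o,*[pix("wrist",st(*X)).round(1) for X in [(-27,-55,52),(27,-55,52),(93,38,12),(-62,-98,12),(93,38,0)]])
s,c=np.sin(.11),np.cos(.11)
for t in(-.1,-.05,0,.05,.1):
    d=np.array([s*np.cos(t),c*np.cos(t),np.sin(t)]); n=np.array([-s*np.sin(t),-c*np.sin(t),np.cos(t)]); k=np.array([c,-s,0])
    rim=[pix("wrist",pi-100*d+30*(n*np.cos(a)+k*np.sin(a))) for a in np.linspace(0,6.28,60)]
    rim=np.array(rim); print(t,"rim top v",rim[:,1].min().round(1),"u",rim[:,0].min().round(1),rim[:,0].max().round(1))
E
```

```text
(573.5, -110.5, 0.11) [337.7  51. ] [280.7  51.1] [208.1 156.6] [366.5  58. ] [212.4 164. ]
(573.5, -110.5, 0.1) [337.2  50.8] [280.1  51.3] [208.3 157.4] [365.6  57.6] [212.6 164.8]
(573.5, -110.5, 0.12) [338.3  51.2] [281.3  50.9] [207.8 155.7] [367.4  58.3] [212.1 163.2]
-0.1 rim top v 63.7 u 274.4 376.5
-0.05 rim top v 69.4 u 275.7 375.1
0 rim top v 75.1 u 276.9 373.9
0.05 rim top v 81.0 u 278.1 372.7
0.1 rim top v 86.9 u 279.1 371.6
```

```bash
cat >> h.py <<'E'
YAW=.11; O=np.array([574.5,-110.5])
def st(x,y,z):
    c,s=np.cos(YAW),np.sin(YAW); return np.array([O[0]+c*x+s*y,O[1]-s*x+c*y,z])
def inst(p):
    c,s=np.cos(YAW),np.sin(YAW); d=np.array(p[:2])-O; return np.array([c*d[0]-s*d[1],s*d[0]+c*d[1],p[2]]).round(1)
E
echo '[[[5, -5, 0, 0, 0.05, 0, 40], [0, -5, 0, 0, 0, 0, 40], [0, -5, 0, 0, 0, 0, 40], [0, 0, 0, 0, 0, 0, 40], [0, 0, 0, 0, 0, 0, 40]]]' | python3 inch.py | head -2; python3 - <<'E'
from h import *
ro=orient(-np.pi/2-.11,np.pi/4+.05)
o,p,r=pose(); print("in stand",inst(p+r.apply([0,0,-18.7])))
print(need(pinch=st(0,163,94),rot=ro), need(pinch=st(0,28,94),rot=ro), need(pinch=st(0,28,72),rot=ro))
E
```

```text
clock: 9.22
ee_pos: [589.9, 39.3, 86.1]
in stand [ -1.1 164.5  98.7]
(array([-2.5, -1.2,  4.2]), array([0.001, 0.001, 0.   ])) (array([ 88.2,  -1.3, 104.2]), array([0.001, 0.001, 0.   ])) (array([ 71.9,  -1.3, 119. ]), array([0.001, 0.001, 0.   ]))
```

```bash
echo '[[[4, -1, 7, 0, 0, 0, 40], [12, 0, 14, 0, 0, 0, 40], [12, 0, 14, 0, 0, 0, 40], [12, 0, 14, 0, 0, 0, 40], [12, 0, 14, 0, 0, 0, 40], [12, 0, 14, 0, 0, 0, 40], [12, 0, 14, 0, 0, 0, 40], [10, 0, 11, 0, 0, 0, 40], [0, 0, 0, 0, 0, 0, 40], [0, 0, 0, 0, 0, 0, 40]]]' | python3 inch.py; python3 - <<'E'
from h import *
ro=orient(-np.pi/2-.11,np.pi/4+.05)
o,p,r=pose(); print("in stand",inst(p+r.apply([0,0,-18.7])))
print(need(pinch=st(0,28,72),rot=ro))
w=camrig.camera("wrist")[:,:,::-1]; t=camrig.camera("top")[150:240,340:420,::-1]
cv2.imwrite("pics/c5.png",np.hstack([w[:,120:520],cv2.resize(t,(356,400),interpolation=cv2.INTER_CUBIC)]))
for X in [(-62,-98,12),(93,38,12),(28,-84,90),(-28,-84,90)]: print(X,pix("wrist",st(*X))-[120,0])
E
```

```text
clock: 10.48
ee_pos: [576.4, -93.1, 81.5]
eef_rot: [-0.302, -0.61, 0.681, -0.27]
wrist_force: [0.0, 0.5, -1.9]
finger_gap: 58.2
finger_force: 86.5
in stand [-0.  31.3 94. ]
(array([-14.1,  -0.1,  17.3]), array([0.001, 0.001, 0.   ]))
(-62, -98, 12) [271.91311982 162.9960299 ]
(93, 38, 12) [ 71.29969463 319.23139098]
(28, -84, 90) [163.88383035 108.59160913]
(-28, -84, 90) [246.55174108 108.57989392]
```

View pics/c5.png

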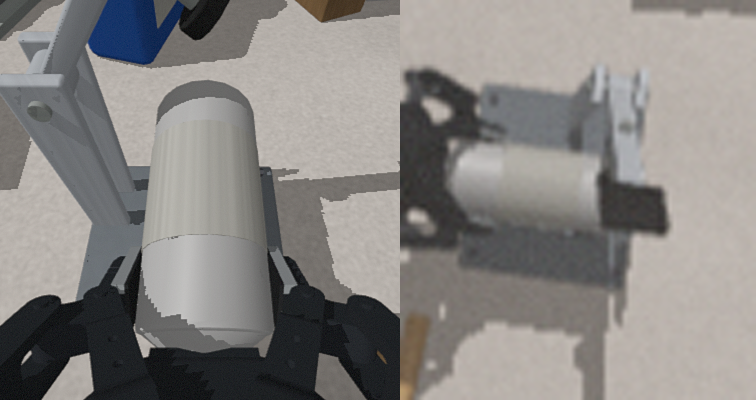

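The bottle lies over the saddles, centred at column 204 against the end plate's predicted 205. Lowering it now.

```bash
echo '[[[-5, 0, 6, 0, 0, 0, 40], [-5, 0, 6, 0, 0, 0, 40], [-3, 0, 4, 0, 0, 0, 40], [0, 0, 0, 0, 0, 0, 40], [0, 0, 0, 0, 0, 0, 40]]]' | python3 inch.py; python3 - <<'E'
from h import *
o,p,r=pose(); print("in stand",inst(p+r.apply([0,0,-18.7])),o['ft_torque'])
E
```

```text
clock: 11.2
ee_pos: [575.9, -96.3, 61.1]
eef_rot: [-0.302, -0.61, 0.681, -0.27]
wrist_force: [0.7, 0.7, -2.4]
finger_gap: 58.2
finger_force: 86.5
in stand [-0.1 28.1 73.7] [ 2.56421668 -0.28643122  0.02932125]
```

```bash
echo '[[[-1, 0, 1.5, 0, 0, 0, 40], [-1, 0, 1, 0, 0, 0, 40], [0, 0, 0, 0, 0, 0, 40], [0, 0, 0, 0, 0, 0, 40]]]' | python3 inch.py; python3 - <<'E'
from h import *
o,p,r=pose(); print("in stand",inst(p+r.apply([0,0,-18.7])),o['ft_torque'])
E
```

```text
clock: 11.7
ee_pos: [576.1, -96.8, 58.4]
eef_rot: [-0.302, -0.61, 0.681, -0.27]
wrist_force: [0.2, -0.5, 2.3]
finger_gap: 58.1
finger_force: 86.5
in stand [ 0.1 27.6 71. ] [ 1.58361488 -0.32163321  0.2254968 ]
```

Contact is showing at the saddles: the z force shifted by about 4.7 N. Releasing.

```bash
echo '[[[0, 0, 0, 0, 0, 0, 64], [0, 0, 0, 0, 0, 0, 72], [0, 0, 0, 0, 0, 0, 85], [0, 0, 0, 0, 0, 0, 85], [0, 0, 0, 0, 0, 0, 85], [0, 0, -10, 0, 0, 0, 85], [0, 0, -30, 0, 0, 0, 85], [0, 0, -30, 0, 0, 0, 85], [0, 0, -30, 0, 0, 0, 85], [0, 0, -30, 0, 0, 0, 85], [0, 0, 0, 0, 0, 0, 85], [0, 0, 0, 0, 0, 0, 85]]]' | python3 inch.py; python3 - <<'E'
from h import *
w=camrig.camera("wrist")[:,:,::-1]; t=camrig.camera("top")[150:240,340:420,::-1]
cv2.imwrite("pics/c6.png",np.hstack([w[:,120:520],cv2.resize(t,(356,400),interpolation=cv2.INTER_CUBIC)]))
for X in [(0,78,70),(0,78,86),(30,50,70),(-30,50,70),(30,-72,70),(-30,-72,70),(0,-72,100),(-62,38,12),(93,38,12),(28,-84,90),(-28,-84,90)]: print(X,(pix("wrist",st(*X))-[120,0]).round(0),((pix("top",st(*X))-[340,150])*4.45+[400,0]).round(0))
o,p,r=pose(); print(o['joint_positions'].round(2),inst(p),need(tcp=st(8,-52,320),rot=orient(-np.pi/2-YAW,0)))
E
```

```text
clock: 13.2
ee_pos: [586.1, -1.2, 144.5]
eef_rot: [-0.303, -0.61, 0.681, -0.27]
wrist_force: [-0.7, -0.6, -1.3]
finger_gap: 85.2
finger_force: 0.0
(0, 78, 70) [204. 252.] [423. 175.]
(0, 78, 86) [204. 244.] [424. 173.]
(30, 50, 70) [168. 220.] [463. 143.]
(-30, 50, 70) [240. 220.] [453. 218.]
(30, -72, 70) [175. 116.] [617. 164.]
(-30, -72, 70) [232. 116.] [608. 239.]
(0, -72, 100) [204.  93.] [619. 197.]
(-62, 38, 12) [264. 235.] [458. 266.]
(93, 38, 12) [113. 235.] [482.  81.]
(28, -84, 90) [176.  93.] [637. 164.]
(-28, -84, 90) [232.  93.] [628. 236.]
[ 0.64  0.27 -0.21  0.58 -1.71 -0.86] [ -0.6 109.3 144.3] (array([238.5,  -8.4,   1.7]), array([ 0.003, -0.835, -0.   ]))
```

View pics/c6.png

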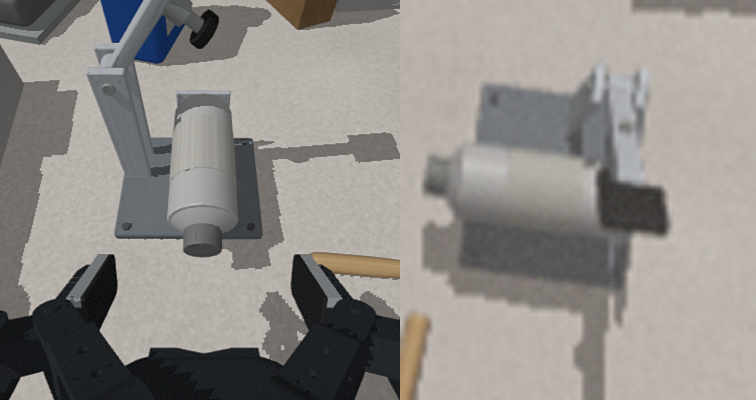

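The bottle lies in the stand with its cap at (202,247) and its base end at (204,104), in front of the end plate's top edge at row 93. The clamp arm is still up. I've used all the picture views, so from here I'll check by intensity profile.

```bash
python3 - <<'E'
from h import *
w=cv2.cvtColor(camrig.camera("wrist"),cv2.COLOR_RGB2GRAY)
print(80,w[80:124,322:327].mean(1).round().astype(int).tolist()); print(222,w[222:266,320:326].mean(1).round().astype(int).tolist())
for v in (112,125,150,180,200): print(v,240,w[v,275:375:2].tolist())
for yb in (-84,-72,-65,-60):
    for t in (0,.06): print(yb,t,"base top",pix("wrist",st(0,yb,100-t*70)).round(1),"cap bot/top",pix("wrist",st(0,yb+150,54+t*80)).round(1),pix("wrist",st(0,yb+150,86+t*80)).round(1),"label top edge z100 y+?",pix("wrist",st(0,yb+125,100+t*60)).round(1))
E
```

```text
80 [177, 177, 180, 180, 179, 182, 181, 181, 185, 185, 163, 166, 170, 167, 112, 99, 102, 103, 103, 103, 103, 102, 103, 101, 100, 105, 163, 167, 164, 164, 165, 163, 164, 164, 163, 157, 157, 157, 157, 157, 157, 156, 157, 156]
222 [139, 136, 107, 104, 104, 105, 104, 105, 104, 104, 105, 104, 103, 103, 103, 103, 102, 102, 103, 102, 102, 105, 70, 63, 64, 64, 65, 65, 64, 63, 64, 63, 63, 62, 56, 76, 172, 181, 180, 181, 181, 180, 180, 178]
112 240 [177, 178, 180, 178, 178, 179, 180, 177, 178, 181, 113, 94, 97, 93, 111, 177, 177, 174, 174, 174, 171, 170, 169, 167, 165, 163, 160, 156, 153, 150, 145, 141, 136, 131, 121, 112, 96, 92, 176, 183, 179, 176, 180, 184, 182, 177, 180, 180, 181, 178]
125 240 [176, 175, 178, 177, 175, 177, 180, 181, 180, 149, 94, 166, 172, 169, 177, 176, 176, 171, 172, 175, 169, 170, 166, 162, 154, 155, 154, 149, 148, 150, 149, 139, 132, 131, 123, 111, 106, 97, 98, 183, 184, 186, 183, 183, 180, 178, 176, 178, 179, 175]
150 240 [61, 63, 64, 62, 65, 66, 64, 62, 141, 160, 164, 172, 168, 174, 173, 177, 173, 170, 175, 172, 168, 171, 165, 162, 154, 158, 155, 152, 151, 151, 152, 
[... 743 characters left out ...]
[324.3 226.7] label top edge z100 y+? [324.2 189.7]
-72 0 base top [323.9  92.9] cap bot/top [324.2 258.6] [324.3 244. ] label top edge z100 y+? [324.3 205.7]
-72 0.06 base top [323.9  96.4] cap bot/top [324.2 256.6] [324.3 241.5] label top edge z100 y+? [324.3 203.3]
-65 0 base top [324.   97.9] cap bot/top [324.2 266.7] [324.3 252.8] label top edge z100 y+? [324.3 214. ]
-65 0.06 base top [323.9 101.4] cap bot/top [324.2 264.8] [324.3 250.4] label top edge z100 y+? [324.3 211.6]
-60 0 base top [324.  101.6] cap bot/top [324.2 272.6] [324.3 259.3] label top edge z100 y+? [324.3 220. ]
-60 0.06 base top [324. 105.] cap bot/top [324.2 270.8] [324.3 257. ] label top edge z100 y+? [324.3 217.7]
```

The cap's face edges at rows 244 and 258 match a level bottle with its base at y = -72. Next I close the fingers, bring the tool vertical, rise, and go over the paddle.

```bash
echo '[[[0, 0, -10, 0, 0, 0, 0], [0, 0, 0, 0, -0.167, 0, 0], [0, 0, 0, 0, -0.167, 0, 0], [0, 0, 0, 0, -0.167, 0, 0], [0, 0, 0, 0, -0.167, 0, 0], [0, 0, 0, 0, -0.167, 0, 0], [0, 0, -34, 0, 0, 0, 0], [0, 0, -34, 0, 0, 0, 0], [0, 0, -34, 0, 0, 0, 0], [0, 0, -34, 0, 0, 0, 0], [0, 0, -34, 0, 0, 0, 0], [0, 0, 0, 0, 0, 0, 0], [0, 0, 0, 0, 0, 0, 0]]]' | python3 inch.py 40; python3 - <<'E'
from h import *
o,p,r=pose(); print(inst(p),o['joint_positions'].round(2),need(tcp=st(-8,-55,305),rot=orient(-np.pi/2-YAW,0)))
E
```

```text
clock: 14.98
ee_pos: [587.3, 6.3, 321.4]
eef_rot: [-0.0, -0.667, 0.745, 0.001]
wrist_force: [-0.3, 0.4, -1.4]
finger_gap: 0.1
finger_force: 0.0
[-1.000e-01  1.175e+02  3.214e+02] [ 0.35  0.04  0.25 -0.   -1.78 -0.46] (array([172.6,   7.8,  16.3]), array([ 0.002,  0.001, -0.001]))
```

```bash
echo '[[[30, 0, 0, 0, 0, 0, 0], [36, 2, 0, 0, 0, 0, 0], [36, 2, 0, 0, 0, 0, 0], [36, 2, 0, 0, 0, 0, 0], [34, 2, 0, 0, 0, 0, 0], [0, 0, 10, 0, 0, 0, 0], [0, 0, 0, 0, 0, 0, 0]]]' | python3 inch.py | sed -n 2,4p; python3 - <<'E'
from h import *
o,p,r=pose(); print(inst(p),need(tcp=st(-14,-55,282),rot=orient(-np.pi/2-YAW,0)))
t=camrig.camera("side"); m=(t.max(2)<60).astype(np.uint8); m[:,:330]=0;m[:,400:]=0;m[:195]=0;m[260:]=0
n,l,s,c=cv2.connectedComponentsWithStats(m); print([(s[i].tolist(),c[i].round(1).tolist()) for i in range(1,n) if s[i][4]>8]); print(pix("side",st(-26,-55,272)),pix("side",p))
E
```

```text
ee_pos: [560.1, -163.5, 309.6]
eef_rot: [-0.001, -0.667, 0.745, 0.002]
wrist_force: [-0.4, 0.5, -0.3]
[ -8.5 -54.2 309.6] (array([ 0.8,  5.3, 27.7]), array([ 0.004,  0.001, -0.001]))
[([356, 195, 32, 16, 212], [371.1, 199.4]), ([355, 218, 16, 15, 70], [362.1, 225.2])]
[363.85208991 223.99143971] [370.88142094 211.55464715]
```

The paddle is at (362,225), predicted (364,224). Touching down on it.

```bash
echo '[[[0, 3, 14, 0, 0, 0, 0], [0, 2, 14, 0, 0, 0, 0], [0, 0, 4, 0, 0, 0, 0], [0, 0, 0, 0, 0, 0, 0]]]' | python3 inch.py | sed -n 1,4p; echo '[[[0, 10, 9, 0, 0, 0, 0], [0, 10, 9, 0, 0, 0, 0], [0, 9, 10, 0, 0, 0, 0], [0, 8, 10, 0, 0, 0, 0], [0, 0, 0, 0, 0, 0, 0]]]' | python3 inch.py | sed -n 1,4p; python3 - <<'E'
from h import *
print(inst(pose()[1]))
E
```

```text
clock: 16.4
ee_pos: [555.5, -163.1, 279.6]
eef_rot: [-0.0, -0.667, 0.745, 0.001]
wrist_force: [-0.4, 0.2, 0.2]
clock: 17.02
ee_pos: [518.5, -159.3, 242.3]
eef_rot: [-0.0, -0.667, 0.745, 0.0]
wrist_force: [0.4, -0.3, 0.6]
[-50.3 -54.6 242.3]
```

```bash
cat >> h.py <<'E'
def arm():
    t=camrig.camera("side"); m=(t.max(2)<60).astype(np.uint8); m[:,:320]=0;m[:,400:]=0;m[:195]=0;m[290:]=0
    n,l,s,c=cv2.connectedComponentsWithStats(m); print([(s[i].tolist(),c[i].round(1).tolist()) for i in range(1,n) if s[i][4]>8])
    for q in (.9,.75,.6,.45,.3,.15,0): print(q,pix("side",st(75-170*np.cos(q)+6*np.sin(q),-55,135+170*np.sin(q)+6*np.cos(q))).round(1))
    print("tcp",pix("side",pose()[1]).round(1),inst(pose()[1]),pose()[0]['wrist_force'])
E
python3 -c "
from h import *
arm()"
```

```text
[([335, 195, 46, 49, 1068], [356.6, 212.9]), ([364, 250, 6, 5, 14], [366.4, 251.9])]
0.9 [363.9 224. ]
0.75 [356.8 230.6]
0.6 [350.8 237.5]
0.45 [345.8 244.4]
0.3 [342.  251.3]
0.15 [339.5 257.9]
0 [338.3 264. ]
tcp [354.9 234.3] [-49.9 -54.6 242.7] [-0.5020742  -0.00479976  0.99041056]
```

The dark blob now reaches column 335 (it was 355), so the paddle is following. Continuing down to just above level.

```bash
echo '[[[0, 8, 12, 0, 0, 0, 0], [0, 7, 13, 0, 0, 0, 0], [0, 5, 12, 0, 0, 0, 0], [0, 5, 12, 0, 0, 0, 0], [0, 4, 12, 0, 0, 0, 0], [0, 3, 12, 0, 0, 0, 0], [0, 2, 9, 0, 0, 0, 0], [0, 1, 6, 0, 0, 0, 0], [0, 0, 0, 0, 0, 0, 0], [0, 0, 0, 0, 0, 0, 0]]]' | python3 inch.py | sed -n 1,4p; python3 -c "
from h import *
arm()"
```

```text
clock: 18.32
ee_pos: [484.0, -155.3, 154.5]
eef_rot: [0.0, -0.667, 0.745, 0.0]
wrist_force: [0.3, 0.6, 2.8]
[([322, 195, 42, 75, 1928], [343.6, 225.0]), ([364, 260, 7, 5, 22], [366.8, 262.5])]
0.9 [363.9 224. ]
0.75 [356.8 230.6]
0.6 [350.8 237.5]
0.45 [345.8 244.4]
0.3 [342.  251.3]
0.15 [339.5 257.9]
0 [338.3 264. ]
tcp [341.6 259.6] [-85.  -54.5 154.5] [1.45946012 1.28487517 4.23448712]
```

```bash
echo '[[[0, 0, 5, 0, 0, 0, 0], [0, 0, 5, 0, 0, 0, 0], [0, 0, 3, 0, 0, 0, 0], [0, 0, 0, 0, 0, 0, 0], [0, 0, 0, 0, 0, 0, 0], [0, 0, 0, 0, 0, 0, 0]]]' | python3 inch.py | sed -n 1,4p; python3 -c "
from h import *
arm()
w=camrig.camera('top');g=w.astype(int)
# cap: project expected cap end & body silhouette in top view
for y in (40,): pass
for X in [(0,78,70),(0,60,70),(30,30,70),(-30,30,70)]: print(X,pix('top',st(*X)).round(1))
u=pix('top',st(0,20,70)).round().astype(int); print(w[u[1]-14:u[1]+15,u[0]].mean(1).round().astype(int).tolist(),u)
v=pix('top',st(0,70,70)).round().astype(int); print(w[v[1],v[0]-12:v[0]+12].mean(1).round().astype(int).tolist(),v)
"
```

```text
clock: 19.12
ee_pos: [483.2, -155.3, 141.3]
eef_rot: [-0.001, -0.667, 0.745, 0.001]
wrist_force: [-4.2, 3.0, 6.9]
[([323, 195, 41, 78, 2033], [343.4, 226.4]), ([365, 261, 7, 4, 17], [367.7, 262.5])]
0.9 [363.9 224. ]
0.75 [356.8 230.6]
0.6 [350.8 237.5]
0.45 [345.8 244.4]
0.3 [342.  251.3]
0.15 [339.5 257.9]
0 [338.3 264. ]
tcp [341.2 262.7] [-85.8 -54.6 141.3] [-4.72128688  2.46447039  7.28613181]
(0, 78, 70) [345.1 189.4]
(0, 60, 70) [350.2 190.1]
(30, 30, 70) [359.8 182.8]
(-30, 30, 70) [357.6 199.7]
[116, 116, 113, 118, 137, 162, 171, 174, 181, 184, 181, 172, 164, 152, 120, 87, 88, 91, 88, 91, 91, 92, 93, 99, 101, 103, 109, 106, 103] [362 192]
[175, 171, 172, 171, 174, 178, 175, 171, 176, 166, 128, 96, 95, 99, 101, 106, 128, 133, 137, 155, 160, 162, 162, 161] [347 190]
```

Everything checks. The TCP is at 141.3 mm with about 7 N of push-back, as expected at level. The cap end is still at column 345 and the body's edge at row 182.5, both as predicted. Handing in.

```bash
python3 -c "
from bench import robot, camrig
print(robot.sign_off())"
```

```text
the job is handed in; nothing more can be done
None
```

I laid the bottle in both saddles with its base about 12 mm from the end plate and its cap out of the open end, and handed the job in with the closed fingers holding the paddle level at about 141 mm (around 7 N push-back); the sign-off gave no verdict.

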